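# Fetch the tin from under the low wire shelf with the reacher

### The job

A small round tin has ended up under the low wire shelf, beside a little pumpkin. Use the squeeze-handled reacher: close its jaws on the tin where it stands, draw it out of the shelf's open right-hand end until it stands upright well clear of the shelf (a good hand's breadth), then let go of it, draw the open jaws off it and leave the reacher standing flat on the worktop. Do not touch the tin with the hand, do not tip it, and leave everything else where it is.

Things in the scene. Friction and masses are not known exactly. Their poses are not given: they have to be found in the camera images.
- reacher: Loose hand reacher (grabber), 285 mm long overall, about 0.3 kg, standing flat on the worktop. Origin at worktop level under the middle of its grip; +x points along the shaft to the jaws, +y to the trigger side, z up. It runs from x = -58 mm (round butt) to x = +225 mm (jaw tips). Foot, shaft and head are below z = 46 mm and within 26 mm of the x axis; the head's front face is at x = 145 mm. It balances a little ahead of its grip.
- reacher_grip (a point): Middle of the reacher's grip, 66 mm above its underside, half-way between the two upright parallel grip plates, each 52 mm long (along x) and reaching from z = 45 to 92 mm. The plate on the -y side is fixed (outer face at y = -28 mm); the one on the +y side is the trigger (outer face at y = +28 mm when free), so the grip is 56 mm across when free, to be taken from above with one finger outside each plate.
- trigger (a joint): Travel of the trigger plate towards the fixed plate, m: 0 free, 0.016 fully pressed. Spring: 8 N at 0, +0.3 N per mm; 5 to 7 N holds the reacher without moving it. Each jaw closes 0.02 rad per mm and meets the tin at about 10 mm (grip 46 mm across), the reacher shifting 5 mm sideways in the hand; squeezing with 25 N presses each jaw on it with about 6 N. Released, the jaws spring open.
- reacher_mouth (a point): The point between the jaws where the tin's axis should come: 185 mm ahead of the grip, 18 mm above the reacher's underside.
- jaw_left: Jaw on the reacher's +y side, a bent steel strip 4 mm thick and 26 mm high (from 5 to 31 mm above the underside). Origin at its upright pivot, 135 mm ahead of the grip and 18 mm to the +y side. Open, its inner face is 39 mm from the reacher's x axis, its outer face 43 mm, its tip 225 mm ahead of the grip.
- jaw_right: Jaw on the reacher's -y side, the mirror image of jaw_left.
- wire_shelf: Fixed low wire shelf on the worktop. Origin at worktop level under its middle. It measures 200 mm along its x and 220 mm along its y (between leg centres), with four legs 6 mm thick (rubber feet 11 mm) at x = +-100, y = +-110 mm; 81 mm free height below the wires, top at 90 mm. The end at y = -110 mm (towards the robot's right) is open between its two legs; the far end has a brace. Three jars, fixed, stand on top near the far end (y > 35 mm).
- tin_center (a point): Centre, half-way up, of the round tin, an upright cylinder 57 mm across and 72 mm tall, about 0.18 kg. It stands on the worktop under the shelf, in its front or its back half; the pumpkin stands in the other half.
- tin: The same tin; origin at the centre of its underside, z up.
- pumpkin_small: Small ceramic pumpkin with a stem, 61 mm across, 59 mm tall, loose, under the shelf beside the tin. Origin at the centre of its underside. To be left alone (within 30 mm of where it was).
- salt_shaker: Salt shaker, 44 mm across, 90 mm tall, loose, standing on the worktop to the right of the shelf, near the worktop's front edge or near the tray. Origin at the centre of its underside. To be left alone.
- spice_a: Spice jar with a dark cap, 41 mm across, 105 mm tall, loose, in the other of these two places. Origin at the centre of its underside. To be left alone.
- mug: Mug, 78 mm across and 92 mm tall, with a handle (114 mm overall), loose, standing to the right of the woven tray, behind the open worktop. Origin at the centre of its underside. To be left alone. (The woven tray's front rim, 39 mm high, runs along x = 0.62 m; the worktop's front edge is at x = 0.39 m.)
There are look-alikes about, which are no part of the job. What is shaped like the tin but blue is not meant.

How it is judged:
By the outcome, as a careful person would: the job done as asked, in the order asked, and still so for the second after the job is handed in, with the robot touching nothing.
It also fails if it takes over 58 s, if anything falls off the work surface, if the arm or the gripper's body presses on something with over 40 N, if the wrist force passes 120 N, or if a joint passes its speed limit or range.

### The arm

A 6-joint arm with a two-finger parallel gripper is mounted at the origin on a cart in front of the work surface, level with it; the furniture and walls round the work are solid. World frame = base frame: x ahead of the robot, y to its left, z up, the work surface at z = 0. Lengths are in m, angles in degrees, forces in N, time in s.
With the tool pointing down it reaches from about 0.4 to 0.825 m from the base axis. Payload 7 kg.
Tool frame: the origin (TCP) lies between the finger pads; the fingertips stand 25 mm ahead of it and the grasp point (between the pads) lies 6 mm ahead of it; z points along the fingers, y is the line along which they close (so a half turn about z gives the same grasp; the last joint's range is limited). The gripper opens to 88 mm and grips with 3 to 60 N. Pads are 19 mm wide; open, the fingers measure 130 mm over their backs; the gripper's body (78 mm by 193 mm) begins 47 mm behind the grasp point.
Start: joints at [89.502, 20.546, 0.682, 0, -70.136, -16.507], TCP at [0.197, 0.645, 0.224] pointing down, gripper open.
Joint ranges: [-176.03, 176.03], [-82.01, 121.73], [-58.28, 71.71], [-173.87, 95.51], [-174.79, -0.11], [-173.66, 173.66]. Speed limits (degrees/s): [136.94, 136.94, 172.46, 180, 180, 180].

### API

Orientations are given as [roll, pitch, yaw] about the fixed x, y, z axes, in that order (R = Rz(yaw) Ry(pitch) Rx(roll)).
In Python, from plant import r gives the robot as it stands.
- The arm moves only by the shell command python3 -m crank 'ROWS' [FORCE]. ROWS is JSON, a list of rows, each a list of 3 entries, a list of its own where there are three numbers: the turn, a rotation vector about the tool's x, y, z in degrees, then the shift along the tool's x, y, z in cm, then the closure, from -1 (fully open) to 1 (shut). In form: [[[wx, wy, wz], [dx, dy, dz], fingers], ...]. A call has 1 to 8 rows; each row shifts and turns the commanded pose from where the row before left it, along the tool's axes as they then stand; what a row does not reach is not made up. A row lasts 1/10 s, in which the tool goes at most 50 mm and 8.59 degrees, less where a joint would pass 70% of its speed; a pose out of reach is approached as far as the arm can. A call with a gripper value outside its range is refused whole. The fingers move at their own pace and stop on an object; FORCE is the grip in N (left out, the last holds). Time passes only in rows, so rows that do not move let the fingers close. It gives the time, the measured TCP pose, the force, the opening and the grip force at its end, in the units of the state.
- r.get_state(): the state, without advancing time (a new reading comes with each control period).
- r.capture(name): name is "scene" or "top"; returns a dict with "color" (420x560x3 uint8, red, green, blue), "range_z" (420x560 float32, m along the optical axis (not along the pixel's ray), 0 where there is no reading), "intrinsics" (3x3 intrinsics, pixels), "k1" (the pictures are not rectified: a ray, as slopes to the right and down, at radius r is drawn at 1 + k1 r^2 times it, then the intrinsics apply), "world_from_camera" (4x4, takes a point from camera to world coordinates). Camera axes: x right, y down, z forward; pixel columns grow to the right and rows downward; lengths in m; the calibration is good to about 2 mm. A picture is of the moment at which its call begins.
- r.close_job(): hands the job in; it is judged then, once.
The state is a dict: "time_s": time; "joints": joint angles; "qd": joint speeds; "joint_torque": joint torques, N m; "tcp_pos": TCP position; "eef_rot": TCP orientation; "contact_force": force on the tool from outside, world axes, zero at the start; "moment": the same for the moment, N m; "gripper_width": finger opening in m; "gripper_force": force on a finger pad.
Only numpy, scipy, OpenCV 4.12 (cv2) and the standard library are available. Lean on these libraries where they do the work, as an engineer would, in place of code of your own. Each camera call takes 0.05 s, during which the arm holds its last target. There are 200 camera calls.

## Working session

There is one attempt and no reset: what is moved stays moved. The work goes in short steps, Python scripts to look and compute and a shell command to move; the robot and the scene stay as the last step left them, time stands still between calls to the robot, and variables do not carry over. Pictures are saved under pics/ and viewed, at most 10 in all, crops included, and the job is handed in when it is done.

```bash
mkdir -p pics; ls; cat > h.py <<'E'
from plant import r
import numpy as np, cv2
def cap(n,save=None):
    c=r.capture(n)
    if save: cv2.imwrite('pics/'+save,c['color'][:,:,::-1])
    K=np.array(c['intrinsics']);T=np.array(c['world_from_camera']);z=c['range_z']
    D=np.array([c['k1'],0,0,0,0.])
    v,u=np.mgrid[0:420,0:560]
    p=cv2.undistortPoints(np.stack([u.ravel(),v.ravel()],1).astype(float)[:,None],K,D)[:,0]
    ray=np.c_[p,np.ones(len(p))]
    c['xyz']=((ray*z.ravel()[:,None])@T[:3,:3].T+T[:3,3]).reshape(420,560,3)
    c['xyz'][z==0]=np.nan
    c['dir']=(ray@T[:3,:3].T).reshape(420,560,3);c['o']=T[:3,3]
    return c
def onplane(c,u,v,z):
    d=c['dir'][int(v),int(u)];return c['o']+d*(z-c['o'][2])/d[2]
E
python3 - <<'E'
from h import *
for n in('scene','top'):
    c=cap(n,n+'1.png');print(n,c['o'],c['intrinsics'])
    np.savez('/tmp/'+n,xyz=c['xyz'],color=c['color'])
print(r.get_state())
E
```

```text
pics
scene [-0.50240787  1.58935111  0.88874325] [[534.67706437   0.         275.86003235]
 [  0.         534.67706437 215.57801496]
 [  0.           0.           1.        ]]
top [-0.13364215 -0.14102013  1.93575221] [[518.88143782   0.         278.73711614]
 [  0.         518.88143782 205.35473355]
 [  0.           0.           1.        ]]
{'time_s': 0.1, 'joints': array([ 8.95035002e+01,  2.05879146e+01,  6.39916583e-01, -1.79460337e-02,
       -7.01344313e+01, -1.65074590e+01]), 'qd': array([ 0.0188396 , -0.10452642,  0.11312232, -0.04380688, -0.00044959,
        0.11735643]), 'joint_torque': array([-3.33670185e-03, -5.84165311e+01,  2.93753082e+01,  7.01569766e+00,
        1.01664191e-02, -5.20884669e-05]), 'tcp_pos': array([0.19728528, 0.64508136, 0.22341591]), 'eef_rot': array([ 1.79916174e+02, -7.24771107e-03, -1.70100640e+01]), 'contact_force': array([-0.23002315,  0.09367284, -0.69750606]), 'moment': array([ 0.03612421, -0.00390319, -0.0378971 ]), 'gripper_force': 0.0, 'gripper_width': 0.08740066459400987}
```

View pics/scene1.png

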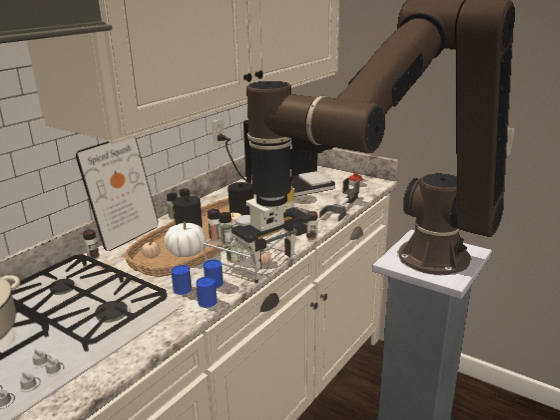

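View pics/top1.png

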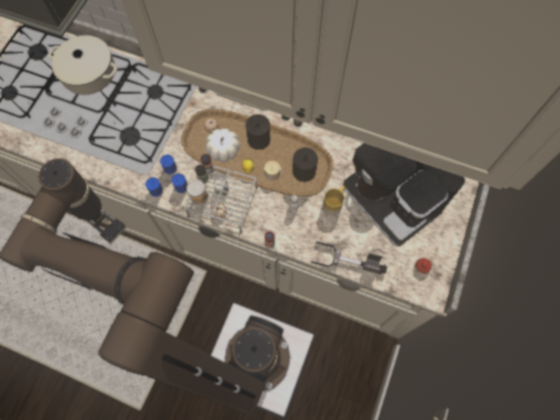

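The scene view shows the shelf at about (235,250) with blue decoys in front, and the gripper partly hides the work. In the top view the shelf is at (230,203), the reacher at (350,262) with its jaws to the left, the spice jar at (270,239) and the mug at (333,200). I'll zoom in on the top view.

```bash
python3 - <<'E'
import cv2
a=cv2.imread('pics/top1.png')[140:290,170:400]
cv2.imwrite('pics/topz.png',cv2.resize(a,(797,520),interpolation=cv2.INTER_CUBIC))
E
```

```text
(no output)
```

View pics/topz.png

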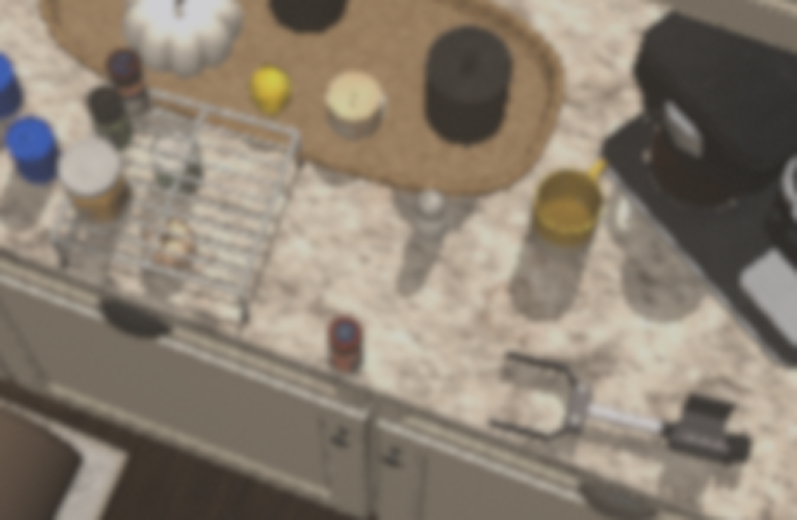

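The zoom shows the pumpkin at about (172,243), in the front half, and the tin, greyish green, at about (182,165), in the back half. The salt shaker is at (430,205), the spice jar at (345,335), and the reacher runs from the jaw tips at (500,390) to the butt at (745,447), with the trigger plate on the far side at (708,408). Next come coordinates.

```bash
python3 - <<'E'
import numpy as np
d=np.load('/tmp/top.npz');X=d['xyz'];C=d['color']
np.set_printoptions(precision=3,suppress=True)
def o(u,v): return round(170+u/3.465),round(140+v/3.465)
for n,u,v in [('tin',178,150),('tin',185,165),('tin',190,180),('pump',172,243),('salt',430,203),('spice',345,328),('mug',568,205),('legFR',240,318),('cornBR',298,130),('cornBL',148,92),('cornFR',245,290),('jawLtip',508,356),('jawRtip',493,425),('head',578,400),('fixpl',690,435),('trig',708,405),('butt',742,447),('shaft',630,415)]:
    a,b=o(u,v);w=X[b-1:b+2,a-1:a+2].reshape(-1,3);print(n,a,b,X[b,a],'zmax',np.nanmax(w[:,2]),C[b,a])
# reacher points above table
m=(X[...,2]>0.012)&(X[...,2]<.12)&(X[...,1]<-.2)&(X[...,0]<.6)&(X[...,0]>.38)&(X[...,1]>-.66)
P=X[m];print(len(P),P.min(0),P.max(0))
for k in range(-66,-20,2):
    q=P[(P[:,1]>=k/100)&(P[:,1]<k/100+.02)]
    if len(q):print(k,len(q),q.mean(0),q[:,0].min(),q[:,0].max(),q[:,2].max())
# under-shelf points
m=(X[...,2]>0.02)&(X[...,2]<.078)&(X[...,1]<.2)&(X[...,1]>-.1)&(X[...,0]<.62)&(X[...,0]>.38)
for p,c in zip(X[m],C[m]):
    if 0.05<p[2]: print(p,c)
E
```

```text
tin 221 183 [0.557 0.382 0.065] zmax 0.07879185766732233 [181 172 161]
tin 223 188 [0.536 0.363 0.076] zmax 0.09656941342290004 [136 132 123]
tin 225 192 [0.519 0.346 0.089] zmax 0.08936706278938655 [119 115 108]
pump 220 210 [0.454 0.342 0.056] zmax 0.05588154452347349 [191 176 146]
salt 294 199 [0.589 0.087 0.089] zmax 0.09181936617726993 [173 164 153]
spice 270 235 [0.417 0.117 0.101] zmax 0.11055474391934927 [ 89  92 103]
mug 334 199 [ 0.678 -0.053  0.013] zmax 0.013445140088711671 [149 119  62]
legFR 239 232 [0.414 0.249 0.   ] zmax 0.014636718405279359 [141 132 119]
cornBR 256 178 [0.648 0.273 0.014] zmax 0.09888930105929727 [157 139 121]
cornBL 213 167 [0.602 0.435 0.084] zmax 0.13567798386033036 [127 119 109]
cornFR 241 224 [ 0.448  0.255 -0.001] zmax 0.08396301032709053 [156 144 132]
jawLtip 317 243 [ 0.477 -0.053  0.02 ] zmax 0.03718597077120522 [115 106  96]
jawRtip 312 263 [ 0.401 -0.061 -0.   ] zmax 0.025700333615766402 [139 129 116]
head 337 255 [ 0.457 -0.14   0.028] zmax 0.03539730941451702 [128 121 118]
fixpl 369 266 [ 0.44  -0.263  0.095] zmax 0.09881302675435544 [1
[... 4629 characters left out ...]
06 0.078] [103  80  70]
[0.401 0.103 0.078] [105  82  72]
[0.404 0.1   0.071] [107  90  80]
[0.392 0.128 0.061] [122 106  96]
[0.391 0.124 0.069] [117  91  80]
[0.394 0.12  0.066] [118  86  74]
[0.393 0.116 0.072] [117  84  72]
[0.394 0.112 0.076] [116  84  72]
[0.396 0.109 0.071] [115  85  74]
[0.397 0.106 0.072] [111  87  76]
[0.402 0.103 0.062] [105  86  77]
[0.404 0.101 0.058] [104  92  82]
[0.391 0.124 0.059] [114  89  79]
[0.391 0.119 0.064] [119  87  75]
[0.392 0.116 0.065] [122  87  74]
[0.394 0.113 0.061] [122  87  75]
[0.393 0.108 0.069] [118  87  75]
[0.397 0.106 0.06 ] [106  84  75]
[0.4   0.103 0.055] [98 85 77]
[0.401 0.099 0.055] [103  95  86]
[0.391 0.116 0.054] [123  90  77]
```

```bash
python3 - <<'E'
from h import *
np.set_printoptions(precision=4,suppress=True)
c=cap('top')
X=c['xyz']
for n,u,v in [('BR',298,132),('BL',150,92),('FR',243,292),('FL',62,237)]:
    print(n,onplane(c,round(170+u/3.465),round(140+v/3.465),.087))
reg=(X[...,1]<-.03)&(X[...,1]>-.36)&(X[...,0]>.37)&(X[...,0]<.53)
P=X[reg&(X[...,2]>.075)&(X[...,2]<.11)&(X[...,1]<-.22)&(X[...,1]>-.32)]
print('plates',len(P))
ax=np.array([0,1.]) 
for i in range(len(P)):pass
k=P[:,0]>.462
for q in (P[k],P[~k]): print(len(q),q.mean(0),q.min(0),q.max(0))
S=X[reg&(X[...,2]>.02)&(X[...,2]<.05)&(X[...,1]>-.24)&(X[...,1]<-.155)]
f=np.polyfit(S[:,1],S[:,0],1);print('shaft',len(S),S.mean(0),f,np.degrees(np.arctan(f[0])))
# dark mask picture of reacher by colour
g=c['color'].max(2).astype(int)
J=X[reg&(X[...,2]>.012)&(X[...,1]>-.15)]
for p in J[np.argsort(J[:,1])]:print(p)
E
```

```text
BR [0.6186 0.2573 0.087 ]
BL [0.6006 0.4337 0.087 ]
FR [0.42   0.2407 0.087 ]
FL [0.4068 0.4516 0.087 ]
plates 99
49 [ 0.4867 -0.2703  0.0881] [ 0.4811 -0.2974  0.0755] [ 0.494  -0.2461  0.1015]
50 [ 0.4391 -0.2763  0.0888] [ 0.4315 -0.3018  0.075 ] [ 0.4486 -0.2518  0.1033]
shaft 91 [ 0.4546 -0.1998  0.0284] [-0.125   0.4296] -7.124399727764862
[ 0.45   -0.15    0.0375]
[ 0.4666 -0.1497  0.0248]
[ 0.4307 -0.1494  0.031 ]
[ 0.4424 -0.149   0.0337]
[ 0.4581 -0.1487  0.0232]
[ 0.4235 -0.1484  0.0256]
[ 0.471  -0.1484  0.0225]
[ 0.4338 -0.1481  0.0332]
[ 0.4516 -0.1478  0.0158]
[ 0.4591 -0.1474  0.0324]
[ 0.4247 -0.1471  0.0344]
[ 0.4731 -0.1471  0.0279]
[ 0.4359 -0.1468  0.0385]
[ 0.4488 -0.1464  0.037 ]
[ 0.4611 -0.1461  0.0378]
[ 0.4276 -0.1458  0.037 ]
[ 0.4551 -0.1452  0.0287]
[ 0.4229 -0.1449  0.0229]
[ 0.4673 -0.1448  0.0298]
[ 0.4329 -0.1445  0.0316]
[ 0.4449 -0.1442  0.033 ]
[ 0.4578 -0.1439  0.032 ]
[ 0.4221 -0.1436  0.0383]
[ 0.4686 -0.1435  0.0376]
[ 0.4374 -0.1433  0.0288]
[ 0.4494 -0.1429  0.0307]
[ 0.4632 -0.1426  0.0265]
[ 0.4265 -0.1423  0.0359]
[ 0.4701 -0.1422  0.0446
[... 3461 characters left out ...]
 0.4822 -0.0709  0.0265]
[ 0.4876 -0.0693  0.0215]
[ 0.3987 -0.0692  0.0186]
[ 0.399  -0.0683  0.0307]
[ 0.4783 -0.0676  0.0343]
[ 0.4836 -0.066   0.0296]
[ 0.3993 -0.0645  0.0247]
[ 0.4015 -0.0634  0.0299]
[ 0.4837 -0.0632  0.013 ]
[ 0.4821 -0.0625  0.03  ]
[ 0.3972 -0.0619  0.014 ]
[ 0.3989 -0.0608  0.021 ]
[ 0.4777 -0.0602  0.0275]
[ 0.4009 -0.0597  0.027 ]
[ 0.4823 -0.0587  0.0248]
[ 0.3967 -0.0574  0.0239]
[ 0.5123 -0.0571  0.0121]
[ 0.3997 -0.0562  0.0263]
[ 0.4793 -0.0562  0.0181]
[ 0.4804 -0.0552  0.0264]
[ 0.4772 -0.0527  0.0202]
[ 0.4779 -0.0517  0.0297]
[ 0.4818 -0.0503  0.0294]
[ 0.4781 -0.0487  0.0128]
[ 0.4775 -0.048   0.0268]
[ 0.4774 -0.0472  0.0386]
[ 0.4419 -0.0333  0.0124]
```

```bash
python3 -m crank '[[[0,0,8.34],[0,0,-1],-1],[[0,0,8.34],[0,0,-1],-1],[[0,0,8.34],[0,0,-1],-1],[[0,0,8.34],[0,0,-1],-1],[[0,0,8.34],[0,0,-1],-1],[[0,0,8.34],[0,0,-1],-1],[[0,0,8.34],[0,0,-1],-1],[[0,0,8.34],[0,0,-1],-1]]'
python3 -m crank '[[[0,0,0],[4.3,-2.1,0],-1],[[0,0,0],[4.3,-2.1,0],-1],[[0,0,0],[4.3,-2.1,0],-1],[[0,0,0],[4.3,-2.1,0],-1],[[0,0,0],[4.3,-2.1,0],-1],[[0,0,0],[4.3,-2.1,0],-1],[[0,0,0],[4.3,-2.1,0],-1],[[0,0,0],[4.3,-2.1,0],-1]]'
python3 -m crank '[[[0,0,0],[4.3,-2.1,0],-1],[[0,0,0],[4.3,-2.1,0],-1],[[0,0,0],[4.3,-2.1,0],-1],[[0,0,0],[4.7,0.68,0],-1],[[0,0,0],[4.7,0.68,0],-1],[[0,0,0],[4.7,0.68,0],-1],[[0,0,0],[4.7,0.68,0],-1],[[0,0,0],[4.7,0.68,0],-1]]'
```

```text
time_s: 0.95
tcp_pos: [0.1974, 0.6453, 0.3043]
eef_rot: [180.0, -0.0, -84.1]
contact_force: [-0.3, -0.2, -0.1]
gripper_width: 0.0876
gripper_force: 0.0
time_s: 1.75
tcp_pos: [0.4025, 0.32, 0.3043]
eef_rot: [-180.0, 0.0, -83.7]
contact_force: [0.9, 0.3, 0.5]
gripper_width: 0.0877
gripper_force: 0.0
time_s: 2.55
tcp_pos: [0.47, -0.0386, 0.3044]
eef_rot: [-180.0, 0.0, -83.7]
contact_force: [1.6, 0.7, 0.8]
gripper_width: 0.0878
gripper_force: 0.0
```

```bash
python3 -m crank '[[[0,0,0],[4.68,0.64,0],-1],[[0,0,0],[4.68,0.64,0],-1],[[0,0,0],[4.68,0.64,0],-1],[[0,0,0],[4.68,0.64,0],-1],[[0,0,0],[4.68,0.64,0],-1],[[0,0,0],[0,0,4],-1],[[0,0,0],[0,0,4],-1],[[0,0,0],[0,0,0],-1]]'
python3 - <<'E'
from h import *
c=cap('scene');np.savez('/tmp/s2',xyz=c['xyz'],color=c['color'],dir=c['dir'],o=c['o'])
a=c['color'][200:320,140:340,::-1];cv2.imwrite('pics/s2.png',cv2.resize(a,(800,480),interpolation=cv2.INTER_CUBIC))
c=cap('top');np.savez('/tmp/t2',xyz=c['xyz'],color=c['color'],dir=c['dir'],o=c['o'])
a=c['color'][150:250,180:310,::-1];cv2.imwrite('pics/t2.png',cv2.resize(a,(780,600),interpolation=cv2.INTER_CUBIC))
E
```

```text
time_s: 3.35
tcp_pos: [0.4608, -0.2722, 0.2189]
eef_rot: [179.5, 0.3, -83.8]
contact_force: [-0.6, 0.9, -0.6]
gripper_width: 0.0876
gripper_force: 0.0
```

View pics/s2.png

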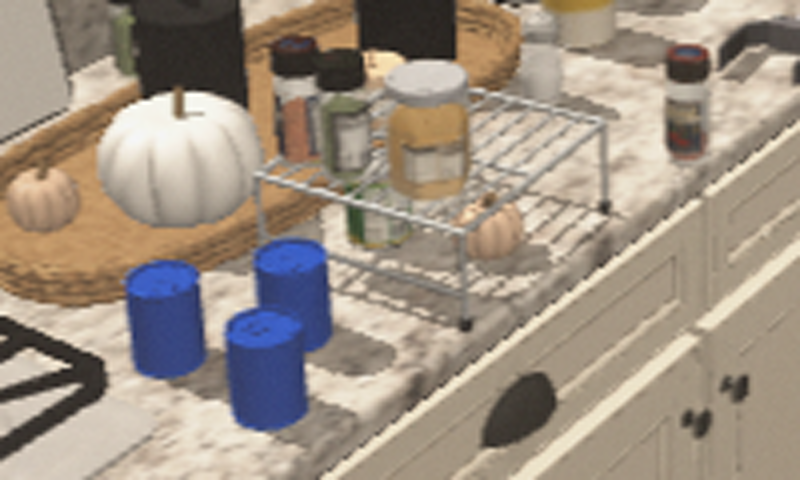

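View pics/t2.png

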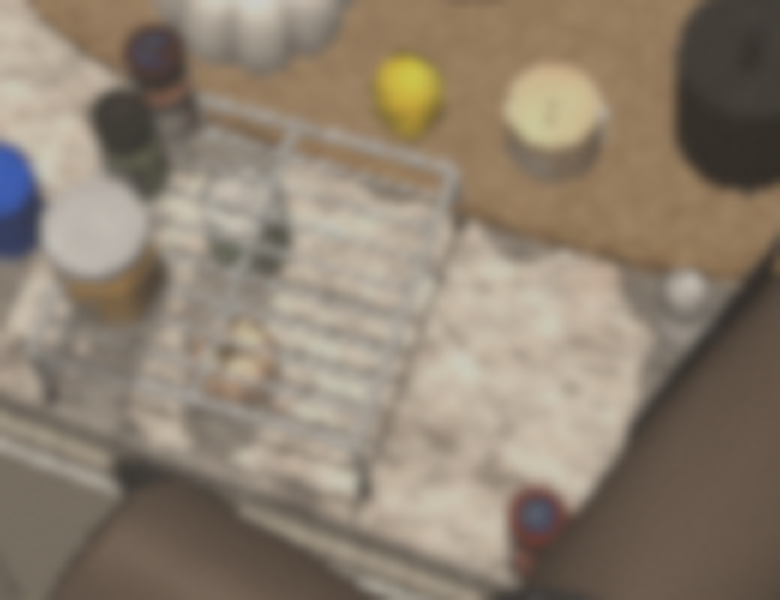

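In the scene view the tin is green and white at zoom x 345–410 with its foot at y≈250. That confirms it is in the back half, with the pumpkin in the front at (488,230). In the top view the tin's lid is around zoom (249,205), with its green side below, and the pumpkin is at (240,362).

```bash
python3 - <<'E'
from h import *
np.set_printoptions(precision=4,suppress=True)
s=dict(np.load('/tmp/s2.npz'));t=dict(np.load('/tmp/t2.npz'))
def ray(c,u,v):
    return cv2.remap(c['dir'].astype(np.float32),np.float32([[u]]),np.float32([[v]]),cv2.INTER_LINEAR)[0,0]
def on(c,u,v,z):
    d=ray(c,u,v);return c['o']+d*(z-c['o'][2])/d[2]
S=lambda u,v,z:on(s,140+u/4,200+v/4,z)
T=lambda u,v,z:on(t,180+u/6,150+v/6,z)
print('tin top',T(249,205,.072))
f=S(378,250,0);d=f[:2]-s['o'][:2];d/=np.linalg.norm(d);print('tin scene',f[:2]+.0285*d, S(378,215,.036))
print('pumpkin',T(240,362,.045),'spice',T(537,515,.105),'salt',T(686,290,.09))
X=t['xyz']
for n,b in (('spice',(.36,.46,.05,.2)),('salt',(.55,.63,.05,.13))):
    m=(X[...,0]>b[0])&(X[...,0]<b[1])&(X[...,1]>b[2])&(X[...,1]<b[3])&(X[...,2]>.08)&(X[...,2]<.12);print(n,m.sum(),np.median(X[m],0),X[m].min(0),X[m].max(0))
print('feet FR',S(605,207,0),'FL',S(465,325,0),T(362,488,0))
X=s['xyz'];C=s['color'].astype(int)
v,u=np.mgrid[0:420,0:560]
m=(v>=245)&(v<263)&(u>=226)&(u<=242)
P=X[m];k=(P[:,2]<.078)&(P[:,2]>.005)&(P[:,0]>.49)&(P[:,0]<.59);P=P[k]
print(len(P),np.median(P,0),P.min(0),P.max(0))
E
```

```text
tin top [0.5506 0.3766 0.072 ]
tin scene [0.5538 0.3848] [0.5304 0.4089 0.036 ]
pumpkin [0.456  0.3443 0.045 ] spice [0.4118 0.1168 0.105 ] salt [0.5918 0.0865 0.09  ]
spice 93 [0.4102 0.1205 0.1042] [0.3879 0.1023 0.0812] [0.4317 0.139  0.1181]
salt 39 [0.5916 0.0911 0.0875] [0.5747 0.0743 0.0801] [0.6037 0.1053 0.1028]
feet FR [0.4183 0.2387 0.    ] FL [0.4016 0.4603 0.    ] [0.4183 0.2453 0.    ]
169 [0.5373 0.4079 0.024 ] [0.5205 0.3719 0.005 ] [0.5721 0.4214 0.0659]
```

```bash
python3 -m crank '[[[0,0,0],[0,0,0],-1],[[0,0,0],[0,0,3],-1],[[0,0,0],[0,0,3],-1],[[0,0,0],[0,0,3],-1],[[0,0,0],[0,0,3],-1],[[0,0,0],[0,0,0],-1],[[0,0,0],[0,0,0],-1]]'
```

```text
time_s: 4.15
tcp_pos: [0.4658, -0.273, 0.1062]
eef_rot: [-179.9, -0.1, -83.7]
contact_force: [0.9, 0.5, 0.5]
gripper_width: 0.0881
gripper_force: 0.0
```

```bash
python3 -m crank '[[[0,0,0],[0,0.15,1.4],-1],[[0,0,0],[0.1,0,1],-1],[[0,0,0],[0,0,1],-1],[[0,0,0],[0,0,0],-1],[[0,0,0],[0,0,0],1],[[0,0,0],[0,0,0],1],[[0,0,0],[0,0,0],1],[[0,0,0],[0,0,0],1]]' 6
```

```text
time_s: 4.95
tcp_pos: [0.4632, -0.2741, 0.0706]
eef_rot: [-180.0, -0.0, -83.7]
contact_force: [0.2, 0.0, -0.2]
gripper_width: 0.0614
gripper_force: 0.0
```

```bash
python3 -m crank '[[[0,0,0],[0,0,0],1],[[0,0,0],[0,0,0],1],[[0,0,0],[0,0,0],1]]' 6
```

```text
time_s: 5.25
tcp_pos: [0.4635, -0.2741, 0.0706]
eef_rot: [-180.0, -0.0, -83.7]
contact_force: [1.2, 0.9, 2.0]
gripper_width: 0.0564
gripper_force: 6.0
```

```bash
python3 -m crank '[[[0,0,0],[0,0,-0.3],1],[[0,0,0],[0,0,-0.3],1],[[0,0,2],[0,0,0],1],[[0,0,4],[0,0,0],1],[[0,0,4.3],[0,0,0],1],[[0,0,4],[0,0,0],1],[[0,0,2],[0,0,0],1],[[0,0,0],[0,0,0],1]]' 6
python3 -m crank '[[[0,0,0],[-0.6,0.2,0],1],[[0,0,0],[-1.5,0.4,0],1],[[0,0,0],[-2,0.5,0],1],[[0,0,0],[-2,0.5,0],1],[[0,0,0],[-2,0.5,0],1],[[0,0,0],[-1.4,0.4,0],1],[[0,0,0],[-0.6,0.15,0],1],[[0,0,0],[0,0,0],1]]' 6
python3 - <<'E'
from h import *
c=cap('top');np.savez('/tmp/t3',xyz=c['xyz'],color=c['color'])
a=c['color'][170:270,240:390,::-1];cv2.imwrite('pics/t3.png',cv2.resize(a,(795,530),interpolation=cv2.INTER_CUBIC))
c=cap('scene')
a=c['color'][150:280,220:400,::-1];cv2.imwrite('pics/s3.png',cv2.resize(a,(792,572),interpolation=cv2.INTER_CUBIC))
E
```

```text
time_s: 6.05
tcp_pos: [0.4625, -0.2739, 0.0761]
eef_rot: [179.9, 0.0, -100.1]
contact_force: [-0.7, -0.3, -2.9]
gripper_width: 0.056
gripper_force: 6.0
time_s: 6.85
tcp_pos: [0.4545, -0.1692, 0.0764]
eef_rot: [-180.0, 0.0, -99.9]
contact_force: [-0.5, -1.0, -3.4]
gripper_width: 0.0561
gripper_force: 6.0
```

View pics/s3.png

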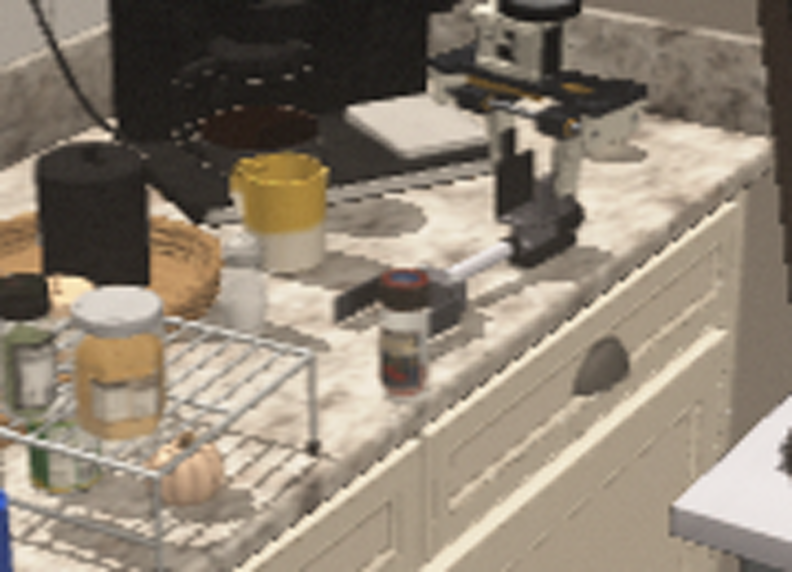

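The reacher is lifted and looks level. It points to the gap between the salt shaker (240,290) and the spice jar (405,330). I'll check the jaws' actual pose from the top camera's range data.

```bash
python3 - <<'E'
import numpy as np
np.set_printoptions(precision=4,suppress=True)
X=np.load('/tmp/t3.npz')['xyz']
a=np.radians(80);e=np.array([np.cos(a),np.sin(a)]);n=np.array([-e[1],e[0]])
g=np.array([.4545,-.1692])
m=(X[...,2]>.018)&(X[...,2]<.06)&(X[...,0]>.38)&(X[...,0]<.6)&(X[...,1]<.07)&(X[...,1]>-.1)
P=X[m];q=P[:,:2]-g;s=q@e;l=q@n
for lo in range(60,240,15):
    k=(s>lo/1e3)&(s<=(lo+15)/1e3)&(abs(l)<.06)
    L=k&(l>.03);R=k&(l<-.03)
    print(lo,k.sum(),L.sum(),R.sum(),l[L].mean() if L.any() else 0,l[R].mean() if R.any() else 0,np.median(P[k,2]) if k.any() else 0)
for w in (l>.03)&(l<.06),(l<-.03)&(l>-.06):
    if w.any():print('tip',np.sort(s[w&(s<.25)])[-4:])
E
```

```text
60 7 0 0 0 0 0.030454243025495265
75 16 0 0 0 0 0.030227462536891014
90 15 0 0 0 0 0.031233080828045656
105 18 0 0 0 0 0.03086484653603605
120 53 0 0 0 0 0.034135030217383955
135 36 7 2 0.0340864038388113 -0.031583322967005126 0.03149780485111886
150 14 7 7 0.043377078945537696 -0.037332946126262166 0.029609929208746166
165 11 2 9 0.04375779340231798 -0.036514184209958916 0.0285098059141895
180 2 0 2 0 -0.03986336911193614 0.027198265143212885
195 1 0 1 0 -0.035840257632291254 0.030991943533754673
210 0 0 0 0 0 0
225 0 0 0 0 0 0
tip [0.1601 0.1641 0.1675 0.1689]
tip [0.179  0.1813 0.1816 0.1973]
```

```bash
python3 -m crank '[[[0,0,0],[-1.2,-0.2,0],1],[[0,0,0],[-2.5,-0.2,0],1],[[0,0,0],[-3,-0.17,0],1],[[0,0,0],[-3,0,0],1],[[0,0,0],[-3,0,0],1],[[0,0,0],[-3,0,0],1],[[0,0,0],[-2.3,0,0],1],[[0,0,0],[-1,0,0],1]]' 6
python3 -m crank '[[[0,0,0],[-1.5,0,0],1],[[0,0,0],[-2,0,0],1],[[0,0,0],[-2,0,0],1],[[0,0,0],[-1.5,0,0],1],[[0,0,0],[-1,0,0],1],[[0,0,0],[0,0,0],1]]' 6
python3 - <<'E'
from h import *
c=cap('top');np.savez('/tmp/t4',xyz=c['xyz'],color=c['color'],dir=c['dir'],o=c['o'])
a=c['color'][150:250,180:310,::-1];cv2.imwrite('pics/t4.png',cv2.resize(a,(780,600),interpolation=cv2.INTER_CUBIC))
E
```

```text
time_s: 7.75
tcp_pos: [0.494, 0.0179, 0.0763]
eef_rot: [-180.0, 0.0, -100.0]
contact_force: [-0.0, -0.4, -2.8]
gripper_width: 0.0561
gripper_force: 6.0
time_s: 8.35
tcp_pos: [0.5075, 0.0958, 0.0762]
eef_rot: [-180.0, 0.0, -100.0]
contact_force: [-0.4, -0.8, -3.2]
gripper_width: 0.0554
gripper_force: 6.0
```

View pics/t4.png

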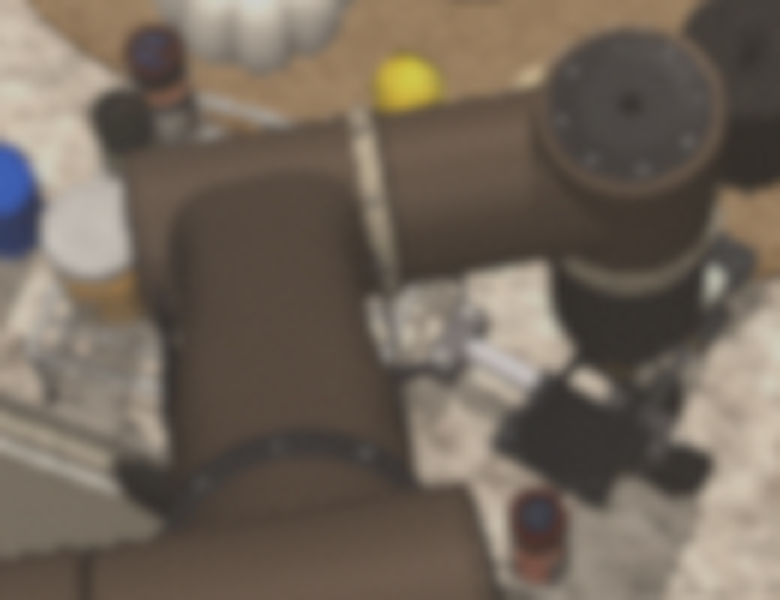

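The arm now hides the shelf from the top camera. The reacher's head is visible at (455,335), and the spice jar at (537,515) has not moved. I'll measure the shaft and head line from range data.

```bash
python3 - <<'E'
from h import *
np.set_printoptions(precision=4,suppress=True)
t=np.load('/tmp/t4.npz');X=t['xyz']
a=np.radians(80);e=np.array([np.cos(a),np.sin(a)]);n=np.array([-e[1],e[0]])
g=np.array([.5075,.0958])
m=(X[...,2]>.016)&(X[...,2]<.055)
q=X[...,:2]-g;s=q@e;l=q@n
for lo in range(60,200,15):
    k=m&(s>lo/1e3)&(s<=(lo+15)/1e3)&(abs(l)<.06)
    if k.any(): print(lo,k.sum(),l[k].mean(),np.median(l[k]),l[k].min(),l[k].max(),np.median(X[...,2][k]))
c=cap('scene');np.savez('/tmp/s4',xyz=c['xyz'],color=c['color'],dir=c['dir'],o=c['o'])
a=c['color'][200:320,170:330,::-1];cv2.imwrite('pics/s4.png',cv2.resize(a,(800,600),interpolation=cv2.INTER_CUBIC))
E
```

```text
60 7 -0.0024525949908041386 0.003784327213059661 -0.03360109254833616 0.010864927740557612 0.030389756188681005
75 14 0.0030887684312773827 0.0038437231163601037 -0.0033639676359010153 0.008926551408469407 0.030054850699817615
90 14 0.0033458253389089076 0.004117294159517082 -0.004626025222633958 0.009322956262601701 0.03340500250584799
105 20 0.004838830610691579 0.003943788360491233 -0.013555441498466526 0.02978098496477983 0.030825479066397432
120 52 0.003782206705816043 0.0030605044562540887 -0.025144362787955035 0.02865222320042766 0.030247664518212702
135 33 0.007640476044092094 0.009848232825859383 -0.030718346151070608 0.0391832520027082 0.030129152792360614
150 2 0.004211633198345745 0.004211633198345745 -0.03556298450853039 0.04398625090522188 0.029457693813859875
```

View pics/s4.png

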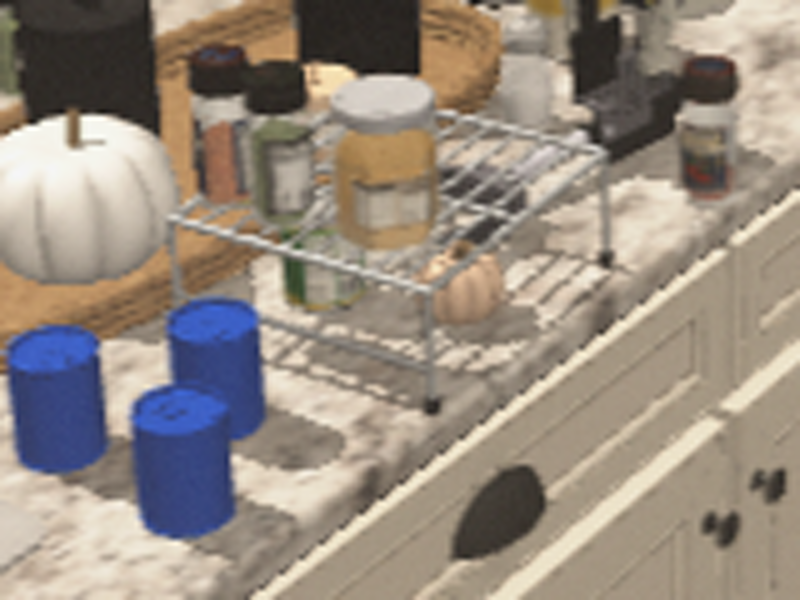

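The shaft offset is about +3.5 mm and the heading holds at 80°, with the tin and pumpkin unmoved. I'm advancing the jaws round the tin.

```bash
python3 -m crank '[[[0,0,0],[-1,0,0.1],1],[[0,0,0],[-1.6,0,0.1],1],[[0,0,0],[-1.6,0,0.1],1],[[0,0,0],[-1.5,0,0],1],[[0,0,0],[-1,0,0],1],[[0,0,0],[-0.8,0,0],1],[[0,0,0],[-0.6,0,0],1],[[0,0,0],[0,0,0],1]]' 6
python3 -m crank '[[[0,0,0],[-0.5,0,0],1],[[0,0,0],[-0.5,0,0],1],[[0,0,0],[-0.5,0,0],1],[[0,0,0],[-0.5,0,0],1],[[0,0,0],[-0.4,0,0],1],[[0,0,0],[0,0,0],1]]' 6
```

```text
time_s: 9.25
tcp_pos: [0.5213, 0.1754, 0.0732]
eef_rot: [-180.0, 0.0, -100.0]
contact_force: [-0.2, 0.0, -2.8]
gripper_width: 0.0559
gripper_force: 6.0
time_s: 9.85
tcp_pos: [0.5256, 0.1989, 0.0732]
eef_rot: [-180.0, 0.0, -100.0]
contact_force: [1.3, -0.5, -2.9]
gripper_width: 0.0554
gripper_force: 6.0
```

```bash
python3 -m crank '[[[0,0,0],[0,-0.1,0],1],[[0,0,0],[0,-0.1,0],1],[[0,0,0],[0,-0.05,0],1],[[0,0,0],[0,0,0],1],[[0,0,0],[0,0,0],1],[[0,0,0],[0,0,0],1]]' 13
python3 -m crank '[[[0,0,0],[0,0,0],1],[[0,0,0],[0,0,0],1],[[0,0,0],[0,0,0],1],[[0,0,0],[0,0,0],1]]' 26
```

```text
time_s: 10.45
tcp_pos: [0.5277, 0.1977, 0.0732]
eef_rot: [180.0, -0.0, -100.0]
contact_force: [-0.8, -0.4, -2.5]
gripper_width: 0.0469
gripper_force: 13.0
time_s: 10.85
tcp_pos: [0.5279, 0.1978, 0.0733]
eef_rot: [-180.0, -0.0, -100.0]
contact_force: [0.4, -0.9, -2.5]
gripper_width: 0.0456
gripper_force: 26.0
```

```bash
python3 -m crank '[[[0,0,0],[0.3,0,0],1],[[0,0,0],[0.6,0,0],1],[[0,0,0],[0.8,0,0],1],[[0,0,0],[1,0,0],1],[[0,0,0],[1,0,0],1],[[0,0,0],[1,0,0],1],[[0,0,0],[0.8,0,0],1],[[0,0,0],[0.5,0,0],1]]' 26
python3 - <<'E'
from h import *
c=cap('scene')
a=c['color'][180:300,170:330,::-1];cv2.imwrite('pics/s5.png',cv2.resize(a,(800,600),interpolation=cv2.INTER_CUBIC))
E
```

```text
time_s: 11.65
tcp_pos: [0.5172, 0.1378, 0.0734]
eef_rot: [180.0, 0.0, -100.1]
contact_force: [-1.4, 0.4, -3.8]
gripper_width: 0.0461
gripper_force: 26.0
```

View pics/s5.png

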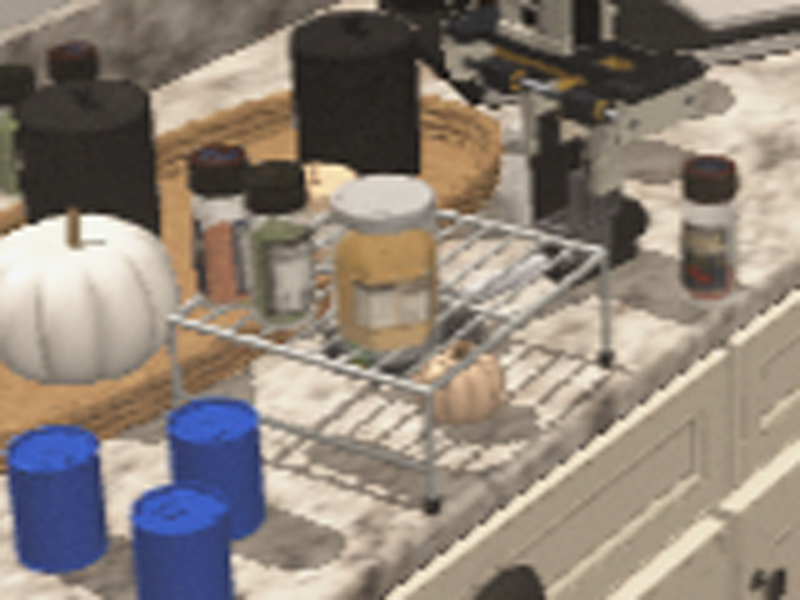

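The tin has moved along with the jaws and is mostly behind the jar now. The pumpkin is unmoved at (462,385). I'm continuing the draw.

```bash
python3 -m crank '[[[0,0,0],[0.8,0,0],1],[[0,0,0],[1.2,0,0],1],[[0,0,0],[1.4,0,0],1],[[0,0,0],[1.4,0,0],1],[[0,0,0],[1.4,0,0],1],[[0,0,0],[1.4,0,0],1],[[0,0,0],[1.4,0,0],1],[[0,0,0],[1.2,0,0],1]]' 26
python3 -m crank '[[[0,0,0],[1.2,0,0],1],[[0,0,0],[1.4,0,0],1],[[0,0,0],[1.4,0,0],1],[[0,0,0],[1.4,0,0],1],[[0,0,0],[1.4,0,0],1],[[0,0,0],[1.4,0,0],1],[[0,0,0],[1.4,0,0],1],[[0,0,0],[1.2,0,0],1]]' 26
python3 -m crank '[[[0,0,0],[1.2,0,0],1],[[0,0,0],[1.4,0,0],1],[[0,0,0],[1.4,0,0],1],[[0,0,0],[1.4,0,0],1],[[0,0,0],[1.3,0,0],1],[[0,0,0],[0.9,0,0],1],[[0,0,0],[0.4,0,0],1],[[0,0,0],[0,0,0],1]]' 26
```

```text
time_s: 12.5
tcp_pos: [0.4993, 0.037, 0.0733]
eef_rot: [180.0, -0.0, -100.0]
contact_force: [0.6, -0.6, -3.1]
gripper_width: 0.0458
gripper_force: 26.0
time_s: 13.3
tcp_pos: [0.4805, -0.0692, 0.0732]
eef_rot: [180.0, -0.0, -100.0]
contact_force: [-0.1, 0.1, -3.0]
gripper_width: 0.0461
gripper_force: 26.0
time_s: 14.1
tcp_pos: [0.4669, -0.1474, 0.0733]
eef_rot: [-180.0, -0.0, -100.1]
contact_force: [-1.1, -0.6, -2.2]
gripper_width: 0.0454
gripper_force: 26.0
```

```bash
python3 -m crank '[[[0,0,0],[0.7,0,0],1],[[0,0,0],[1,0,0],1],[[0,0,0],[0.9,0,0],1],[[0,0,0],[0.4,0,0],1],[[0,0,0],[0,0,0.1],1],[[0,0,0],[0,0,0.1],1],[[0,0,0],[0,0,0.05],1],[[0,0,0],[0,0,0],1]]' 26
python3 -m crank '[[[0,0,0],[0,0,0],1],[[0,0,0],[0,0,0],1],[[0,0,0],[0,0,0],1]]' 12
python3 -m crank '[[[0,0,0],[0,0,0],1],[[0,0,0],[0,0,0],1],[[0,0,0],[0,0,0],1],[[0,0,0],[0,0,0],1],[[0,0,0],[0,0,0],1],[[0,0,0],[0,0,0],1]]' 6
```

```text
time_s: 14.9
tcp_pos: [0.4621, -0.1764, 0.071]
eef_rot: [-180.0, -0.0, -100.0]
contact_force: [0.3, -2.7, 2.4]
gripper_width: 0.0459
gripper_force: 26.0
time_s: 15.2
tcp_pos: [0.4618, -0.1761, 0.0708]
eef_rot: [-180.0, 0.0, -100.0]
contact_force: [0.1, -1.3, 0.8]
gripper_width: 0.0466
gripper_force: 12.0
time_s: 15.8
tcp_pos: [0.4605, -0.176, 0.0707]
eef_rot: [179.9, -0.0, -100.0]
contact_force: [-4.4, 2.5, 5.4]
gripper_width: 0.0552
gripper_force: 6.0
```

```bash
cat > m.py <<'E'
from h import *
c=cap('top');X=c['xyz'];st=r.get_state()
g=np.array(st['tcp_pos'])[:2];a=np.radians(80);e=np.array([np.cos(a),np.sin(a)]);n=np.array([-e[1],e[0]])
q=X[...,:2]-g;s=q@e;l=q@n;z=X[...,2]
print(st['tcp_pos'],st['contact_force'])
t=(s>.13)&(s<.36)&(abs(l)<.07)&(z>.06)&(z<.085);print('tin top',t.sum(),s[t].mean(),l[t].mean(),s[t].min(),s[t].max(),l[t].min(),l[t].max(),X[t].mean(0))
for nm,w in(('L',(l>.028)&(l<.06)),('R',(l<-.028)&(l>-.06))):
    k=w&(s>.155)&(s<.225)&(z>.012)&(z<.04);print(nm,k.sum(),l[k].mean() if k.any() else 0)
k=(s>.06)&(s<.13)&(abs(l)<.03)&(z>.016)&(z<.05);print('shaft',k.sum(),l[k].mean())
E
python3 m.py
```

```text
[ 0.46042909 -0.176       0.07070535] [-4.64684535  2.02644764  6.64728962]
tin top 27 0.1714367168502526 0.002441958629548064 0.16186464770186718 0.18865815709499031 -0.01607825402646458 0.02436051003953324 [ 0.4877939  -0.00674375  0.06862733]
L 12 0.04444223493085228
R 19 -0.03606453504817288
shaft 95 0.0039981856837481905
```

```bash
python3 -m crank '[[[0,0,0],[0,0,-0.15],1],[[0,0,0],[0,0,-0.1],1],[[0,0,0],[0.3,0,0],1],[[0,0,0],[0.6,0,0],1],[[0,0,0],[1,0,0],1],[[0,0,0],[1.2,0,0],1],[[0,0,0],[1.4,0,0],1],[[0,0,0],[1.4,0,0],1]]' 6
python3 -m crank '[[[0,0,0],[1.4,0,0],1],[[0,0,0],[1.3,0,0],1],[[0,0,0],[1,0,0],1],[[0,0,0],[0.6,0,0],1],[[0,0,0],[0.2,0,0],1],[[0,0,0],[0,0,0.1],1],[[0,0,0],[0,0,0.1],1],[[0,0,0],[0,0,0.05],1]]' 6
python3 m.py
```

```text
time_s: 16.65
tcp_pos: [0.4511, -0.2358, 0.0732]
eef_rot: [180.0, -0.0, -100.0]
contact_force: [-0.1, 0.5, -2.9]
gripper_width: 0.0559
gripper_force: 6.0
time_s: 17.45
tcp_pos: [0.4438, -0.2784, 0.0708]
eef_rot: [-180.0, -0.0, -100.0]
contact_force: [-1.5, 0.3, 4.4]
gripper_width: 0.0557
gripper_force: 6.0
[ 0.4437561  -0.27840356  0.0708116 ] [-0.57602654 -0.23526968 -1.89444133]m.py:6: RuntimeWarning: Mean of empty slice.
  t=(s>.13)&(s<.36)&(abs(l)<.07)&(z>.06)&(z<.085);print('tin top',t.sum(),s[t].mean(),l[t].mean(),s[t].min(),s[t].max(),l[t].min(),l[t].max(),X[t].mean(0))
  ret = ret.dtype.type(ret / rcount)
Traceback (most recent call last):
  File "m.py", line 6, in <module>
    t=(s>.13)&(s<.36)&(abs(l)<.07)&(z>.06)&(z<.085);print('tin top',t.sum(),s[t].mean(),l[t].mean(),s[t].min(),s[t].max(),l[t].min(),l[t].max(),X[t].mean(0))
                                                                                                    ~~~~~~~~^^
ValueError: zero-size array to reduction operation minimum which has no identity
```

```bash
python3 -m crank '[[[0,0,0],[0,0,0.05],1],[[0,0,0],[0,0,0],1],[[0,0,0],[0,0,0],-1],[[0,0,0],[0,0,0],-1],[[0,0,0],[0,0,0],-1],[[0,0,0],[0,0,0],-1],[[0,0,0],[0,0,0],-1],[[0,0,0],[0,0,0],-1]]' 6
python3 -m crank '[[[0,0,0],[0,0,-1.5],-1],[[0,0,0],[0,0,-2],-1],[[0,0,0],[0,0,-3],-1],[[0,0,0],[0,0,-4],-1],[[0,0,0],[0,0,-4],-1],[[0,0,0],[0,0,-4],-1],[[0,0,0],[0,0,-2],-1],[[0,0,0],[0,0,0],-1]]'
python3 -m crank '[[[0,0,0],[3,0,0],-1],[[0,0,0],[4,0,0],-1],[[0,0,0],[4,0,0],-1],[[0,0,0],[4,0,0],-1],[[0,0,0],[3,0,0],-1],[[0,0,0],[1,0,0],-1],[[0,0,0],[0,0,0],-1],[[0,0,0],[0,0,0],-1]]'
python3 - <<'E'
from h import *
np.set_printoptions(precision=3,suppress=True)
A=cap('scene')['color'][140:300,180:360,::-1];B=cap('top')
C=B['color'][150:290,190:370,::-1]
im=np.hstack([cv2.resize(A,(400,356)),cv2.resize(C,(400,311),interpolation=cv2.INTER_CUBIC).copy() if 0 else cv2.resize(C,(400,356),interpolation=cv2.INTER_CUBIC)])
cv2.imwrite('pics/fin.png',im)
X=B['xyz'];m=(X[...,2]>.055)&(X[...,2]<.085)&(X[...,0]>.44)&(X[...,0]<.55)&(X[...,1]>-.06)&(X[...,1]<.06)
if m.any():print('tin',m.sum(),X[m].mean(0),X[m].min(0),X[m].max(0))
E
```

```text
time_s: 18.3
tcp_pos: [0.4436, -0.2787, 0.0702]
eef_rot: [180.0, 0.0, -100.0]
contact_force: [0.2, 0.9, -0.4]
gripper_width: 0.087
gripper_force: 0.0
time_s: 19.1
tcp_pos: [0.4451, -0.2794, 0.279]
eef_rot: [-179.6, -0.1, -100.0]
contact_force: [0.3, 0.1, -0.8]
gripper_width: 0.0878
gripper_force: 0.0
time_s: 19.9
tcp_pos: [0.4103, -0.4653, 0.2745]
eef_rot: [179.9, 0.0, -100.0]
contact_force: [-0.1, 0.2, 0.1]
gripper_width: 0.0879
gripper_force: 0.0
tin 187 [0.487 0.012 0.069] [ 0.458 -0.015  0.056] [0.518 0.04  0.082]
```

View pics/fin.png

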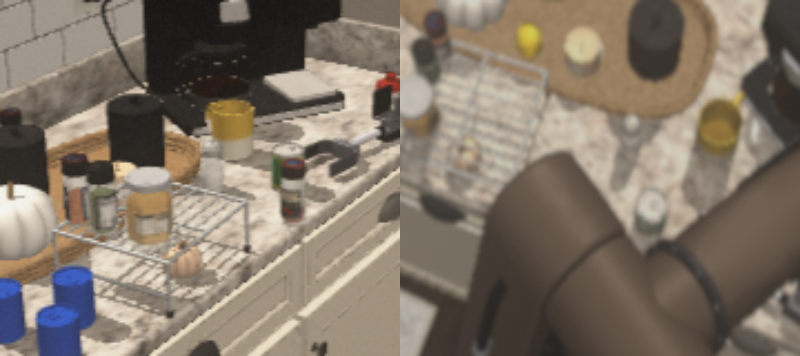

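The tin stands upright at about (0.487, 0.012). It is well clear of the shelf, with the open jaws drawn off it, the reacher flat on the worktop, and everything else in place.

```bash
python3 -c "
from plant import r
print(r.close_job())"
```

```text
the job is handed in; nothing more can be done
None
```

The job is handed in: the tin stands upright about 0.2 m clear of the shelf's open end, and the reacher is off it, jaws open, flat on the worktop; the last pictures show nothing else moved.

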